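Lay out the colour check of three sample tins

ROBOT

A 6-joint arm with a two-finger parallel gripper is mounted at the origin on the work surface. World frame = base frame: x ahead of the robot, y to its left, z up, the work surface at z = 0. Lengths are in mm, angles in rad, forces in N, time in s.
With the tool pointing down it reaches from about 300 to 875 mm from the base axis. Payload 6.4 kg.
Tool frame: the origin (TCP) lies at the very end of the fingers, on their centre line; the grasp point (between the pads) lies 19 mm behind it (arm.grasp_offset is the distance from the TCP to the grasp point, in mm); z points along the fingers, y is the line along which they close (so a half turn about z gives the same grasp; the last joint's range is limited). The gripper opens to 88 mm and grips with 3 to 60 N. Pads are 18 mm wide; open, the fingers measure 123 mm over their backs; the gripper's body (75 mm by 187 mm) begins 45 mm behind the grasp point.
Start: joints at [1.133, 0.181, 1.607, -0, 1.354, -0.206], TCP at [132.082, 559.639, 238.714] pointing down, gripper open.
Joint ranges: [-2.99, 2.99], [-0.89, 2.07], [0.3, 2.58], [-1.14, 4.28], [0, 2.63], [-3.12, 3.12]. Speed limits (rad/s): [2.57, 2.57, 3.01, 3.14, 3.14, 3.14].

INTERFACE

Orientations are given as a unit quaternion [w, x, y, z].
In Python, from station import arm, get_image, camera_model, look_for gives the robot as it stands. Calls block until the motion is done:
- arm.move_to(position, orientation): joint-space move of the TCP to a pose.
- arm.servo_line(position, orientation=None, rate=150, max_force=None): straight line of the TCP; orientation=None keeps the orientation; rate is the mean speed in mm/s. With max_force (N) it stops when the force on the tool has changed by that much, and returns True; else False.
- arm.movej(angles): joint-space move.
- arm.grip(opening, strength=None): finger opening in mm; strength is the grip in N (None keeps the last); returns when the fingers have stopped.
- arm.sleep(seconds).
- arm.ik(position, orientation): joint angles nearest the present ones, or None.
- arm.sense(): the state.
- get_image(name): name is "scene" or "side" or "wrist"; returns the picture (400x640x3 uint8, red, green, blue); there is no depth.
- camera_model(name): a dict with "intrinsics" (3x3 intrinsics, pixels), "D" ([k1, k2, p1, p2, k3] as OpenCV has them; the pictures are not rectified), "R" (3x3) and "t" (3): a world point X has camera coordinates R X + t. Camera axes: x right, y down, z forward; pixel columns grow to the right and rows downward; lengths in mm; the calibration is good to about 2 mm. A picture is of the moment at which its call begins: read the wrist's pose just before it. camera_model takes no time and is no camera call; for the wrist camera it gives the pose at the moment of the call.
A pose or a line that the arm cannot do raises arm.IKError and nothing moves.
- arm.hand_in(): hands the job in; it is judged then, once.
Trained networks look in the newest picture that a camera, given by its name, has taken for a name from the list of things; names that differ only in an ending like _2 or _b are one class to them, and where a whole thing is asked for, a point or a joint stands for the part that bears it (a point fixed in the world has none). Each returns a list of dicts, best first, with "score" (0 to 1); they miss things now and then, are a little off and sometimes report something else, mostly with a low value. They report only what shows in the picture. A call takes as long as a camera call.
- look_for(camera, label): "at" ([column, row] in pixels, amid what is visible of it).
The state is a dict: "clock": time; "joint_positions": joint angles; "joint_velocities": joint speeds; "joint_efforts": joint torques, N m; "eef_pos": TCP position; "eef_rot": TCP orientation; "contact_force": force on the tool from outside, world axes, zero at the start; "moment": the same for the moment, N m; "opening": finger opening in mm; "grasp_force": force on a finger pad.
Only numpy, scipy, OpenCV 4.12 (cv2) and the standard library are available. Lean on these libraries where they do the work, as an engineer would, in place of code of your own. Each camera call takes 0.05 s, during which the arm holds its last target. There are 200 camera calls.

TASK

Lay out the bench for the colour check: stand each sealed sample tin upright in the dish of its lid's colour. Once all three tins are in, lay the white reference tile face up and wholly on the sloping deck of the viewing stand, one of its long sides square against the orange cleat at the low edge, so that it cannot slide off. Set everything down rather than letting it drop, and leave the weighing pan and the scoop where they lie.

Things in the scene. Friction and masses are not known exactly. Their poses are not given: they have to be found in the camera images.
- tin_red: sealed round sample tin, aluminium with a red lid, 44 mm diameter, 62 mm high, about 0.13 kg, standing upright; origin at the centre of its underside, z up
- tin_yellow: sealed round sample tin, aluminium with a yellow lid, 44 mm diameter, 62 mm high, about 0.13 kg, standing upright; origin at the centre of its underside, z up
- tin_blue: sealed round sample tin, aluminium with a blue lid, 44 mm diameter, 62 mm high, about 0.13 kg, standing upright; origin at the centre of its underside, z up
- dish_red: red round dish fixed to the bench, 76 mm outer diameter; flat floor 4 mm above the bench, 66 mm wide inside a raised rim that ends 9 mm above the bench, so a tin stands in it with 11 mm to spare all round; origin at the centre of its underside, on the bench
- dish_yellow: yellow round dish fixed to the bench, 76 mm outer diameter; flat floor 4 mm above the bench, 66 mm wide inside a raised rim that ends 9 mm above the bench, so a tin stands in it with 11 mm to spare all round; origin at the centre of its underside, on the bench
- dish_blue: blue round dish fixed to the bench, 76 mm outer diameter; flat floor 4 mm above the bench, 66 mm wide inside a raised rim that ends 9 mm above the bench, so a tin stands in it with 11 mm to spare all round; origin at the centre of its underside, on the bench
- tile: reference tile: flat black plate 70 mm (x) by 90 mm (y) by 10 mm thick with a white ceramic face, and on its middle an upright black grip 40 mm long (along x), 14 mm thick (along y), rising from 10 to 38 mm above the underside; about 0.16 kg; lies flat on the bench at the start; origin at the centre of its underside, z out of the white face
- deck: grey deck of the fixed stand, tilted 18 degrees, low edge towards the robot; face 150 mm wide (y), 110 mm long (x). An orange cleat, 10 mm high and thick, lines the low edge. Origin on the face at the middle of the cleat's inner foot, 28 mm above the bench; x up the slope, y along the cleat, z out of the face. A tile at the cleat has its origin at x 35 mm, z 0. It does not slide by itself
- pan: bystander, empty aluminium weighing pan lying on the bench among the things, 68 mm diameter, 12 mm high; origin at the centre of its underside
- scoop: bystander, small flat sampling scoop lying on the bench, 125 mm long, white handle (10 mm wide, 6 mm high) to -x and steel blade (22 mm wide) to +x; origin near the middle of its length, on the bench

How it is judged:
By the outcome, as a careful person would: the job done as asked, in the order asked, and still so for the second after the job is handed in, with the robot touching nothing.
It also fails if it takes over 96 s, if anything falls off the work surface, if the arm or the gripper's body presses on something with over 40 N, if the wrist force passes 120 N, or if a joint passes its speed limit or range.

## Working session

There is one attempt and no reset: what is moved stays moved. The work goes in short steps, each a Python script; the robot and the scene stay as the last script left them, time stands still between calls to the robot, and variables do not carry over. Pictures are saved under pics/ and viewed, at most 14 in all, crops included, and the job is handed in when it is done.

```bash
ls; mkdir -p pics
python3 - <<'E'
from station import arm,get_image,camera_model,look_for
import cv2
s=arm.sense();print(s['clock'],s['eef_rot'],arm.grasp_offset)
for c in ["scene","side"]:
    im=get_image(c);cv2.imwrite(f"pics/{c}0.png",im[:,:,::-1])
    m=camera_model(c);print(c,m)
    for n in ["tin_red","tin_yellow","tin_blue","dish_red","dish_yellow","dish_blue","tile","deck","pan","scoop"]:
        print(n,[( [round(v) for v in d['at']],round(d['score'],2)) for d in look_for(c,n)][:3])
E
```

```text
pics
station.py
0.0 [-2.71757540e-04  1.15634815e-01  9.93291451e-01 -7.80308093e-04] 18.700000000000003
scene {'intrinsics': array([[458.78169813,   0.        , 320.64410065],
       [  0.        , 458.78169813, 197.99430385],
       [  0.        ,   0.        ,   1.        ]]), 'D': array([-0.0026304,  0.       ,  0.       ,  0.       ,  0.       ]), 'R': array([[ 0.27486636,  0.96146271,  0.00615955],
       [ 0.77520091, -0.21781832, -0.59297448],
       [-0.56878119,  0.16776362, -0.8051977 ]]), 't': array([-163.07910876, -371.72221616, 1452.37752773])}
tin_red [([266, 259], 0.73), ([257, 197], 0.54)]
tin_yellow [([258, 197], 0.85)]
tin_blue [([331, 246], 0.69)]
dish_red [([345, 177], 0.87)]
dish_yellow [([307, 186], 0.65)]
dish_blue [([380, 236], 0.69)]
tile [([187, 220], 0.75)]
deck [([425, 180], 0.61)]
pan [([273, 226], 0.75)]
scoop [([349, 204], 0.54)]
side {'intrinsics': array([[410.97901412,   0.        , 316.74170992],
       [  0.        , 410.97901412, 200.82161837],
       [  0.        ,   0.        ,   1.        ]]), 'D': array([-0.00865066,  0.        ,  0.        ,  0.        ,  0.        ]), 'R': array([[-0.95084824, -0.30948176,  0.01042406],
       [-0.21643117,  0.64013175, -0.73714916],
       [ 0.22146145, -0.70317308, -0.67564965]]), 't': array([501.42530444, 146.57109258, 936.40761478])}
tin_red [([289, 162], 0.7)]
tin_yellow [([350, 181], 0.74)]
tin_blue [([265, 193], 0.83)]
dish_red [([335, 254], 0.95)]
dish_yellow [([347, 222], 0.66)]
dish_blue [([253, 240], 0.78), ([348, 179], 0.2)]
tile [([363, 148], 0.85)]
deck [([268, 302], 0.72)]
pan [([319, 185], 0.69)]
scoop [([300, 237], 0.74), ([362, 148], 0.69)]
```

Run:
```python
import cv2
a=cv2.imread("pics/scene0.png")[120:320,130:510];cv2.imwrite("pics/a.png",cv2.resize(a,None,fx=2.1,fy=2.1,interpolation=cv2.INTER_CUBIC))
a=cv2.imread("pics/side0.png")[110:370,180:440];cv2.imwrite("pics/b.png",cv2.resize(a,None,fx=2.3,fy=2.3,interpolation=cv2.INTER_CUBIC))
```

```text
(no output)
```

View pics/a.png

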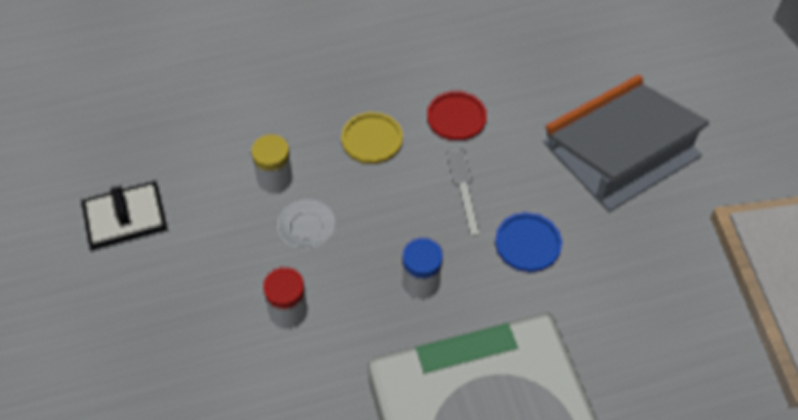

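View pics/b.png

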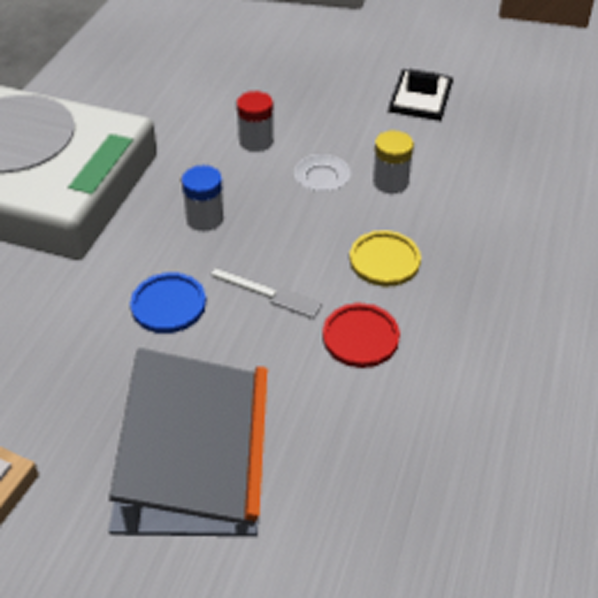

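The pictures show the three tins, the three dishes, the pan, the scoop, the tile and the stand, all clear of each other. In the scene crop the tile is at about (124,215) and the cleat runs from (548,130) to (640,80). In the side crop the cleat runs from (262,370) to (252,515). Next I'll fit silhouettes in both cameras.

```bash
cat > fit.py <<'E'
import numpy as np, cv2, json
from scipy.optimize import minimize
from scipy.spatial.transform import Rotation as Ro
from station import camera_model
def proj(X,m):
    X=np.atleast_2d(X).astype(float)
    return cv2.projectPoints(X,cv2.Rodrigues(m['R'])[0],m['t'],m['intrinsics'],m['D'])[0][:,0]
def cyl(r,z0,z1):
    a=np.linspace(0,2*np.pi,48,endpoint=False)
    return np.vstack([np.c_[r*np.cos(a),r*np.sin(a),0*a+z] for z in (z0,z1)])
def box(x0,x1,y0,y1,z0,z1): return np.array([[x,y,z] for x in(x0,x1) for y in(y0,y1) for z in(z0,z1)],float)
def place(P,p,tilt=0,z=0):
    R=Ro.from_euler('ZY',[p[2] if len(p)>2 else 0,-tilt]).as_matrix()
    return P@R.T+[p[0],p[1],z]
def ray(px,m,z):
    u=cv2.undistortPoints(np.array([[px]],float),m['intrinsics'],m['D'])[0,0]
    d=m['R'].T@[u[0],u[1],1]; c=-m['R'].T@m['t']; return c+d*(z-c[2])/d[2]
S=4
def cost(p,P,obs,tilt,z):
    c=0
    for mask,m,(x0,y0) in obs:
        h=cv2.convexHull((proj(place(P,p,tilt,z),m)).astype(np.float32))[:,0]
        r=np.zeros((mask.shape[0]*S,mask.shape[1]*S),np.uint8)
        cv2.fillPoly(r,[np.round(((h-[x0,y0]+.5)*S-.5)*16).astype(np.int32)],255,shift=4)
        r=cv2.resize(r,mask.shape[::-1],interpolation=cv2.INTER_AREA)/255
        c+=np.abs(r-mask).sum()/max(mask.sum(),1)
    return c
def fit(P,obs,p0,tilt=0,z=0):
    best=None
    for y in ([0] if len(p0)<3 else np.linspace(-.5,.5,3)):
        q=np.array(p0,float)
        if len(q)>2:q[2]+=y
        sx=np.array([q]*(len(q)+1));
        for i in range(len(q)): sx[i+1,i]+=12 if i<2 else .25
        r=minimize(cost,q,(P,obs,tilt,z),'Nelder-Mead',options=dict(initial_simplex=sx,xatol=.02,fatol=1e-4))
        if best is None or r.fun<best.fun:best=r
    return best.x,best.fun
def blob(mask,at,pad=12):
    n,l,st,_=cv2.connectedComponentsWithStats(mask.astype(np.uint8))
    yy,xx=np.nonzero(l); i=np.argmin((xx-at[0])**2+(yy-at[1])**2); k=l[yy[i],xx[i]]
    x,y,w,h,_=st[k]; x0,y0=x-pad,y-pad
    return (l==k)[y0:y+h+pad,x0:x+w+pad].astype(float),(x0,y0)
def cmask(im,col):
    H,s,v=[c.astype(int) for c in cv2.split(cv2.cvtColor(im,cv2.COLOR_RGB2HSV))]
    sat=(s>100)&(v>50)
    return sat&{'red':(H<6)|(H>170),'orange':(H>=6)&(H<18),'yellow':(H>=20)&(H<35),'blue':(H>=100)&(H<130)}[col]
E
cat > m.py <<'E'
from fit import *
ims={c:cv2.imread(f"pics/{c}0.png")[:,:,::-1].copy() for c in("scene","side")}
M={c:camera_model(c) for c in ims}
at={'tin_red':([265,257],[289,156]),'tin_yellow':([258,193],[350,174]),'tin_blue':([331,242],[267,188]),
'dish_red':([345,177],[335,254]),'dish_yellow':([307,186],[347,222]),'dish_blue':([380,236],[253,240])}
out={}
def run(n,P,masks,at2,p0z,yaw=None,tilt=0,z=0):
    obs=[(*blob(masks[c],a),) for c,a in zip(M,at2)]
    obs=[(o[0],M[c],o[1]) for o,c in zip(obs,M)]
    X=np.mean([ray(a,M[c],p0z) for a,c in zip(at2,M)],0)
    p0=list(X[:2])+([yaw] if yaw is not None else [])
    p,f=fit(P,obs,p0,tilt,z)
    each=[np.round(fit(P,[o],p0,tilt,z)[0],2) for o in obs]
    print(n,np.round(p,2),round(f,3),*each,[o[0].sum() for o in obs]); return list(p)
for n,a in at.items():
    col=n.split('_')[1]
    P=cyl(38,0,9) if 'dish' in n else cyl(22,50,62)
    out[n]=run(n,P,{c:cmask(ims[c],col) for c in M},a,62 if 'tin' in n else 9)
out['deck']=run('deck',box(-10,0,-75,75,0,10),{c:cmask(ims[c],'orange') for c in M},([413,171],[293,302]),33,0,np.radians(18),28)
g={c:cv2.cvtColor(ims[c],cv2.COLOR_RGB2GRAY).astype(int) for c in M}
tm={c:cv2.morphologyEx(((g[c]<80)|(g[c]>175)).astype(np.uint8),cv2.MORPH_CLOSE,np.ones((3,3))) for c in M}
for c in M: print(np.round(g[c][{'scene':220,'side':150}[c],{'scene':slice(165,215),'side':slice(345,382)}[c]]))
out['tile']=run('tile',box(-35,35,-45,45,0,10),tm,([187,222],[363,150]),10,0)
out['pan']=run('pan',cyl(34,0,12),tm,([273,226],[319,185]),10) if 0 else [0,0]
for n,a in {'pan':([273,226],[319,185]),'scoop':([349,204],[300,237])}.items():
    q=[ray(x,M[c],5) for x,c in zip(a,M)];print(n,np.round(q,0).tolist());out[n]=list(np.mean(q,0)[:2])
json.dump(out,open('poses.json','w'))
E
python3 m.py
```

```text
tin_red [ 649.31 -142.61] 0.334 [ 648.73 -144.67] [ 650.24 -139.7 ] [np.float64(300.0), np.float64(171.0)]
tin_yellow [ 469.95 -121.13] 0.323 [ 468.54 -123.47] [ 471.31 -118.02] [np.float64(236.0), np.float64(193.0)]
tin_blue [654.52   7.39] 0.296 [653.07   6.44] [655.7   10.25] [np.float64(290.0), np.float64(218.0)]
dish_red [438.79 118.56] 0.196 [436.24 117.98] [440.55 119.94] [np.float64(525.0), np.float64(737.0)]
dish_yellow [444.07   6.34] 0.182 [440.05   5.98] [445.73   6.9 ] [np.float64(559.0), np.float64(587.0)]
dish_blue [639.23 140.51] 0.182 [636.27 140.09] [641.66 140.76] [np.float64(701.0), np.float64(682.0)]
deck [4.9466e+02 2.8406e+02 3.0000e-01] 0.668 [4.9079e+02 2.8401e+02 3.1000e-01] [4.9555e+02 2.8542e+02 3.1000e-01] [np.float64(259.0), np.float64(413.0)]
[131 131 132 124  81  49 104 162 177 176 176 175 175 176 176 175 176 179
 170 114  51  24  25  23  17  56 122 166 177 176 176 176 176 176 176 176
 176 176 179 172 118  52  51 103 127 130 129 129 129 130]
[165 166 167 166 165 144  74  57 197 227 230 221 203 198 198 194 158 145
  75  42  19   4   6   4  46 209 229 209  96  22 104 157 165 164 161 161
 162]
tile [ 4.7665e+02 -3.0259e+02  3.0000e-02] 0.222 [ 4.7417e+02 -3.0274e+02  4.0000e-02] [ 4.7803e+02 -3.0106e+02  5.0000e-02] [np.float64(924.0), np.float64(442.0)]
pan [[542.0, -107.0, 5.0], [555.0, -104.0, 5.0]]
scoop [[529.0, 93.0, 5.0], [539.0, 95.0, 5.0]]
```

The two cameras disagree by about 5 mm, so I'll refine with the wrist camera at close range.

Run:
```python
from fit import *
from station import arm,get_image
m=camera_model('wrist');s=arm.sense();T=Ro.from_quat(np.roll(s['eef_rot'],-1)).as_matrix()
c=-m['R'].T@m['t'];print('cam in tool',np.round(T.T@(c-s['eef_pos'])),np.round(m['R']@T,2).tolist(),m['intrinsics'][0,0],m['D'])
q=[0,0,1,0]
J=[]
for i,p in enumerate([[480,200,330],[560,60,330],[540,-150,330]]):
    try: arm.move_to(p,q)
    except arm.IKError as e: print(p,e);continue
    m=camera_model('wrist');im=get_image('wrist');cv2.imwrite(f'pics/w{i}.png',im[:,:,::-1])
    np.savez(f'w{i}.npz',im=im,**m)
    print(i,arm.sense()['clock'],np.round(arm.sense()['joint_positions'],2))
a=[cv2.imread(f'pics/w{i}.png') for i in range(3)]
cv2.imwrite('pics/w.png',cv2.resize(np.vstack([np.hstack(a[:2]),np.hstack([a[2],a[2]*0])]),(800,500),interpolation=cv2.INTER_AREA))
```

```text
cam in tool [  80.   -1. -146.] [[0.0, 1.0, 0.0], [-0.95, 0.0, -0.3], [-0.3, 0.0, 0.95]] 322.2429432880019 [-0.03544004  0.          0.          0.          0.        ]
0 2.9917 [ 0.17 -0.01  1.63  0.    1.52 -1.4 ]
1 3.725 [-0.1   0.09  1.52  0.    1.53 -1.67]
2 4.625 [-0.48  0.09  1.53  0.    1.53 -2.05]
```

View pics/w.png

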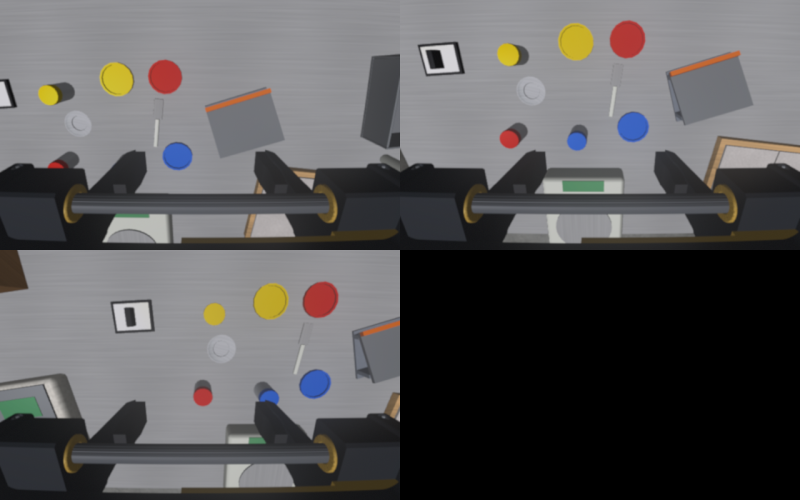

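View 1 shows everything in one picture: the yellow tin at about (508,55), red tin (510,139), blue tin (577,140), dishes, tile (441,58) and deck (710,88). I'll fit all the views together.

```bash
cat > w.py <<'E'
from fit import *
o=json.load(open('poses.json'))
V=[]
for i in range(3):
    d=np.load(f'w{i}.npz');V.append((d['im'],{k:d[k] for k in('intrinsics','D','R','t')}))
for c in("scene","side"): V.append((cv2.imread(f"pics/{c}0.png")[:,:,::-1].copy(),camera_model(c)))
use={'tin_red':[1,2],'tin_yellow':[0,1,2],'tin_blue':[1],'dish_red':[0,1,2],'dish_yellow':[0,1,2],'dish_blue':[0,1,2],'deck':[0,1],'tile':[1,2]}
def white(im):
    g=cv2.cvtColor(im,cv2.COLOR_RGB2GRAY)
    return cv2.morphologyEx((g<85).astype(np.uint8),cv2.MORPH_CLOSE,np.ones((3,3)))
new={}
for n,vs in use.items():
    tilt=z=0;p0=o[n]
    if 'dish' in n:P=cyl(38,0,9);col=n[5:]
    elif 'tin' in n:P=cyl(22,50,62);col=n[4:]
    elif n=='deck':P=box(-10,0,-75,75,0,10);col='orange';tilt=np.radians(18);z=28
    else:P=box(-35,35,-45,45,0,10)
    res=[];obs=[]
    for v in vs+[3,4]:
        im,m=V[v]
        c=proj(place(P,p0,tilt,z),m).mean(0)
        if n=='tile':
            g=cv2.cvtColor(im,cv2.COLOR_RGB2GRAY);k=white(im)
            mk,o0=blob(k,c)
            cs,_=cv2.findContours(mk.astype(np.uint8),cv2.RETR_EXTERNAL,cv2.CHAIN_APPROX_NONE)
            cv2.drawContours(f:=mk.astype(np.uint8),cs,-1,1,-1);mk=f.astype(float)
        else: mk,o0=blob(cmask(im,col),c)
        ob=(mk,m,o0);p,f=fit(P,[ob],p0,tilt,z);res.append((v,np.round(p,2).tolist(),round(f,2)))
        if v<3:obs.append(ob)
    p,f=fit(P,obs,p0,tilt,z);new[n]=list(p);print(n,np.round(p,2).tolist(),round(f,2),'|',*res)
json.dump(new,open('p2.json','w'))
E
python3 w.py
```

```text
tin_red [649.4, -143.35] 0.33 | (1, [648.45, -143.21], np.float64(0.16)) (2, [650.21, -142.66], np.float64(0.16)) (3, [648.69, -144.65], np.float64(0.11)) (4, [650.26, -139.78], np.float64(0.09))
tin_yellow [468.54, -120.62] 0.22 | (0, [468.57, -120.18], np.float64(0.05)) (1, [468.94, -120.8], np.float64(0.07)) (2, [468.52, -121.25], np.float64(0.08)) (3, [468.78, -122.9], np.float64(0.12)) (4, [471.45, -118.53], np.float64(0.08))
tin_blue [654.5, 7.64] 0.13 | (1, [654.5, 7.64], np.float64(0.13)) (3, [652.99, 6.09], np.float64(0.09)) (4, [655.67, 10.59], np.float64(0.07))
dish_red [436.79, 119.56] 0.09 | (0, [437.12, 119.23], np.float64(0.02)) (1, [436.9, 119.58], np.float64(0.02)) (2, [436.66, 120.12], np.float64(0.04)) (3, [435.3, 117.89], np.float64(0.08)) (4, [440.74, 119.43], np.float64(0.04))
dish_yellow [441.86, 7.27] 0.08 | (0, [442.2, 6.87], np.float64(0.02)) (1, [441.99, 7.13], np.float64(0.02)) (2, [441.71, 7.79], np.float64(0.02)) (3, [440.17, 5.91], np.float64(0.07)) (4, [445.74, 6.91], np.float64(0.04))
dish_blue [638.15, 141.58] 0.13 | (0, [638.86, 141.15], np.float64(0.04)) (1, [638.14, 141.46], np.float64(0.03)) (2, [638.15, 142.28], np.float64(0.05)) (3, [636.24, 139.94], np.float64(0.05)) (4, [641.49, 140.61], np.float64(0.04))
deck [491.41, 285.3, 0.31] 0.17 | (0, [491.63, 286.11, 0.31], np.float64(0.08)) (1, [491.28, 285.46, 0.31], np.float64(0.08)) (3, [490.61, 283.47, 0.31], np.float64(0.14)) (4, [495.71, 285.52, 0.31], np.float64(0.09))
tile [508.65, -210.59, -1.47] 2.0 | (1, [515.46, -229.99, -1.79], np.float64(1.0)) (2, [507.76, -223.48, -1.27], np.float64(1.0)) (3, [474.33, -303.23, 0.05], np.float64(1.92)) (4, [478.25, -300.66, 0.05], np.float64(0.9))
```

```bash
cat > wt.py <<'E'
from fit import *
n=json.load(open('p2.json'));p0=json.load(open('poses.json'))['tile'];obs=[]
for i in (1,2):
    d=np.load(f'w{i}.npz');im=d['im'];m={k:d[k] for k in('intrinsics','D','R','t')}
    g=cv2.cvtColor(im,cv2.COLOR_RGB2GRAY);k=(g<95).astype(np.uint8)
    cs,_=cv2.findContours(k,cv2.RETR_EXTERNAL,cv2.CHAIN_APPROX_NONE);cv2.drawContours(k,cs,-1,1,-1)
    P=box(-35,35,-45,45,0,10);c=proj(place(P,p0),m).mean(0)
    mk,o0=blob(k,c);obs.append((mk,m,o0));print(c,mk.sum(),[np.round(x,3) for x in fit(P,obs[-1:],p0)])
p,f=fit(P,obs,p0);print(p,f);n['tile']=list(p);json.dump(n,open('p2.json','w'))
E
python3 wt.py
cat > mv.py <<'E'
import numpy as np, json
from station import arm,get_image,camera_model,look_for
from scipy.spatial.transform import Rotation as Ro
p=json.load(open('p2.json'))
def quat(R): return np.roll(Ro.from_matrix(R).as_quat(),1)
def down(yaw): return quat(Ro.from_euler('z',yaw).as_matrix()@np.diag([-1,1,-1]))
E
cat > tin.py <<'E'
import sys;from mv import *
col=sys.argv[1];t=p['tin_'+col];d=p['dish_'+col];q=down(0)
arm.grip(80,25)
arm.move_to([*t,110],q)
arm.servo_line([*t,22],q,rate=120)
arm.grip(35,25)
s=arm.sense();print('grip',s['opening'],s['grasp_force'],s['clock'])
f=s['contact_force']
arm.servo_line([*t,110],rate=150)
arm.move_to([*d,110],q)
arm.servo_line([*d,32],rate=120)
print('contact',arm.servo_line([*d,23.5],rate=15,max_force=4),arm.sense()['eef_pos'][2])
arm.grip(70)
arm.servo_line([*d,115],rate=150)
s=arm.sense();print(s['clock'],s['opening'],s['contact_force'])
E
python3 tin.py yellow
```

```text
[65.9436801  95.44903022] 3263.0 [array([ 4.74778e+02, -3.01762e+02,  4.40000e-02]), np.float64(0.04)]
[211.8460708  107.31824614] 3247.0 [array([ 4.7458e+02, -3.0117e+02,  5.4000e-02]), np.float64(0.043)]
[ 4.74658256e+02 -3.00905681e+02  4.50086598e-02] 0.08621815893164203
grip 43.33763063447789 24.999863186349103 7.4083
contact True 26.141135530603055
11.3 70.19019312214628 [-0.62036523 -0.22297235  0.34702963]
```

```bash
python3 tin.py red && python3 tin.py blue
python3 - <<'E'
from mv import *
import cv2
arm.move_to([520,60,330],down(0))
im=get_image('wrist');cv2.imwrite('pics/t1.png',im[:260,:,::-1])
print(arm.sense()['clock'])
E
```

```text
grip 43.391740277311975 24.99974758566168 14.1917
contact True 26.132556303749325
18.775 69.88462482321026 [-0.26763375 -0.15391312  0.02234614]
grip 43.39450705891435 24.99981670967827 21.625
contact True 26.174352754972723
25.5333 70.0740605969535 [-0.09328054 -0.1905116  -0.01576272]
26.5917
```

View pics/t1.png

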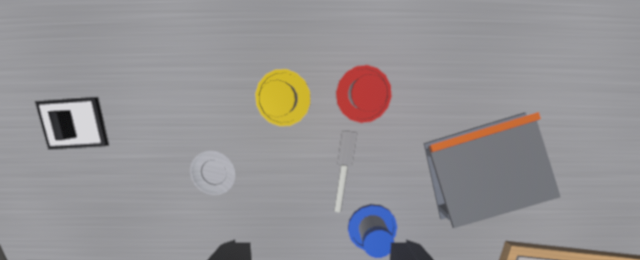

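All three tins stand in their dishes, with the red, yellow and blue lids centred in matching dishes. The tile is at (72,124) and the cleat runs from (432,148) to (540,116). I'll pick up the tile next.

```bash
cat > tile.py <<'E'
from mv import *
t=p['tile'];D=p['deck'];h=13
R=Ro.from_euler('ZY',[D[2],-np.radians(18)]).as_matrix()
q=quat(R@np.diag([-1,1,-1]));O=np.array([D[0],D[1],28])
W=lambda x,y,z:O+R@[x,y,z]
if __name__=='__main__':
    print(arm.ik(W(41,0,h+40),q),arm.ik(W(33,0,h),q))
    qt=down(t[2])
    arm.grip(50,40)
    arm.move_to([*t[:2],90],qt)
    print('dn',arm.servo_line([*t[:2],h],qt,rate=80,max_force=8))
    arm.grip(8,40);s=arm.sense();print(s['opening'],s['grasp_force'],s['eef_pos'])
    arm.servo_line([*t[:2],150],rate=120)
    print(arm.sense()['opening'])
    arm.move_to(W(42,0,h+110),q)
    arm.servo_line(W(42,0,h+10),q,rate=100)
    r=arm.servo_line(W(42,0,h-5),rate=12,max_force=3)
    s=arm.sense();L=R.T@(s['eef_pos']-O);print('land',r,L,s['clock'],R.T@s['contact_force'])
    if r:
        r=arm.servo_line(W(28,L[1],L[2]),rate=10,max_force=7)
        s=arm.sense();print('slide',r,R.T@(s['eef_pos']-O),R.T@s['contact_force'],s['moment'],s['opening'],s['clock'])
E
python3 tile.py
```

```text
[ 0.31903781  0.22692486  1.92278951 -0.00687037  0.6777591  -1.55218515] [ 0.31890183  0.31090725  1.92217277 -0.00761785  0.59439485 -1.55135506]
dn False
13.376295631860312 39.99937632121146 [ 474.68994313 -300.92501767   13.12443438]
13.307649164628973
land True [ 4.18725026e+01 -2.08348751e-02  1.25520596e+01] 35.8083 [-0.31431098 -0.88853562  4.62385314]
slide True [ 3.56952194e+01 -9.14780329e-03  1.26050249e+01] [ 1.72394875  0.3441089  -0.78168835] [ 0.12596854  0.03907613 -0.00082405] 13.59024523762052 36.5417
```

Run:
```python
from tile import *
import cv2
s=arm.sense();L=R.T@(s['eef_pos']-O)
r=arm.servo_line(W(L[0]-6,L[1],L[2]),rate=8,max_force=8)
s=arm.sense();L=R.T@(s['eef_pos']-O);print(r,L,R.T@s['contact_force'],s['opening'])
arm.sleep(.3)
arm.grip(40)
arm.servo_line(W(L[0],L[1],h+90),rate=80)
arm.move_to(W(30,0,250)+np.array([0,0,20]),q)
m=camera_model('wrist');im=get_image('wrist');np.savez('w9.npz',im=im,**m);cv2.imwrite('pics/t2.png',im[:260,:,::-1])
for c in('side','scene'): cv2.imwrite(f'pics/{c}9.png',get_image(c)[:,:,::-1])
a=cv2.imread('pics/side9.png')[230:370,210:350];b=cv2.imread('pics/scene9.png')[130:240,360:500]
cv2.imwrite('pics/t3.png',np.hstack([cv2.resize(x,(400,400),interpolation=cv2.INTER_CUBIC) for x in(a,b)]))
print(arm.sense()['clock'])
```

```text
True [ 3.56260961e+01 -7.24934607e-03  1.29954542e+01] [ 1.55571335  0.78295265 -0.67099816] 13.5905261041889
40.05
```

View pics/t2.png

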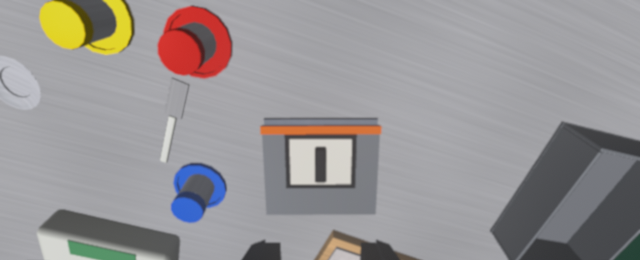

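View pics/t3.png

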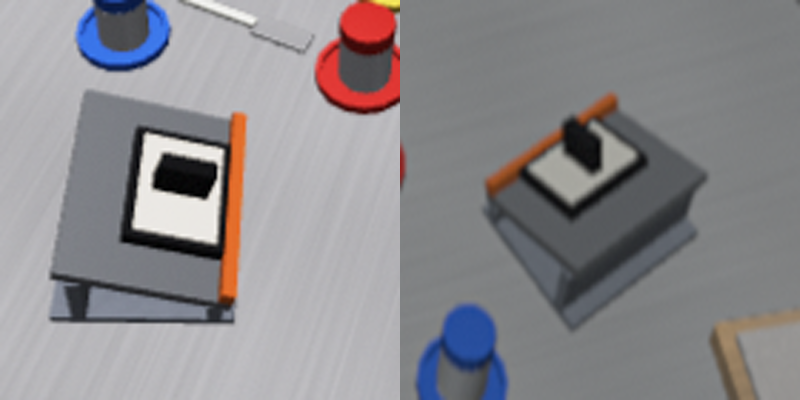

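The tile lies face up near the middle of the deck with a long side at the cleat. In the wrist picture its top edge runs along row 135, just below the cleat at row 130. I'll measure the gap and how square it is.

Run:
```python
from fit import *
d=np.load('w9.npz');im=d['im'];m={k:d[k] for k in('intrinsics','D','R','t')}
D=json.load(open('p2.json'))['deck'];tl=np.radians(18)
mk,o0=blob(cmask(im,'orange'),[320,130]);Dp,f=fit(box(-10,0,-75,75,0,10),[(mk,m,o0)],D,tl,28);print('deck',Dp,f)
g=cv2.cvtColor(im,cv2.COLOR_RGB2GRAY);k=(g<85).astype(np.uint8)
cs,_=cv2.findContours(k,cv2.RETR_EXTERNAL,cv2.CHAIN_APPROX_NONE)
cs=[c for c in cs if cv2.pointPolygonTest(c,(320,165),False)>0];k[:]=0;cv2.drawContours(k,cs,-1,1,-1)
mk,o0=blob(k,[320,165])
p,f=fit(box(-35,35,-45,45,0,10)+[35,0,0],[(mk,m,o0)],Dp,tl,28)
R=Ro.from_euler('z',-Dp[2]).as_matrix();print('tile rel',R@[*(p[:2]-Dp[:2]),0],p[2]-Dp[2],f)
c=im[105:195,255:390,::-1];cv2.imwrite('pics/t4.png',cv2.resize(c,None,fx=5,fy=5,interpolation=cv2.INTER_CUBIC))
```

```text
deck [4.92505295e+02 2.85623491e+02 3.07220226e-01] 0.04252666775700085
tile rel [1.2225625  0.51892011 0.        ] -0.004780044551361218 0.06553167317760665
```

View pics/t4.png

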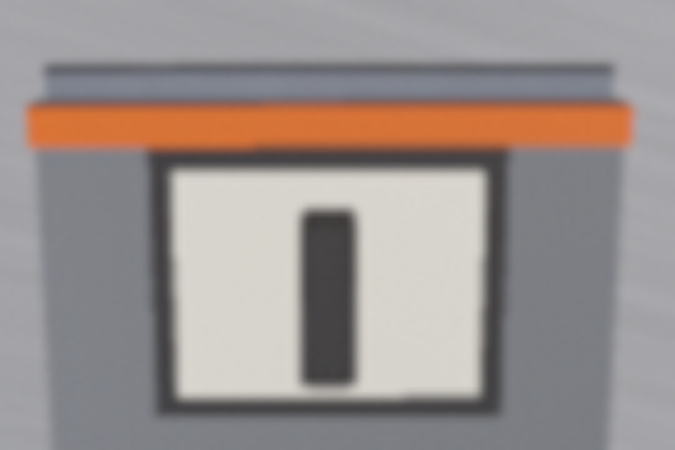

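The tile touches the cleat along its whole long side and is square to within 0.005 rad. The second push stopped at the same place as the first, which confirms it is against the cleat.

```bash
python3 -c "
from station import arm
print(arm.hand_in(),arm.sense()['clock'])"
```

```text
the job is handed in; nothing more can be done
the job is handed in; nothing more can be done
```

I handed the job in at about 40 s: each tin stands in the dish of its lid's colour, and the tile lies face up on the deck with a long side square against the cleat. The arm did not touch the pan or the scoop.

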